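Count to the third gap and push the spice tin home

TASK

With the fingertips held together, run them along the top rail of the bamboo rack, starting over the gap at the end where the mug stands and keeping in touch past the first and second gaps until they are over the third. Then, without picking it up or tipping it, push the loose spice tin that lies in front of the rack lengthwise into that third gap until it is fully home against the back board, and leave the mug, timer, jar, bottle opener and stored tins where they are.

Things in the scene. Friction and masses are not known exactly. Their poses are not given: they have to be found in the camera images.
- rack: Fixed bamboo rack, 318 mm along y, 40 high, no floor, open above. Origin on the flap, mid-slats; x points into the gaps, away from the robot. Seven 6 mm slats run from x = -30 to 30 mm, at y = 0, +-52, +-104, +-156. Six 46 mm gaps centred at y = +-26, +-78, +-130. Back board's face at x = 30. Third gap from the mug: y = +26 if the mug is on the rack's +y side, -26 if on -y.
- rail: Rigid flat-topped rail on the rack's back board, 330 mm along y, 16 wide in x, 10 thick. Origin at the centre of its underside: rack x = 34, y = 0, z = 40 mm; top 50 mm above the flap. A touch's place is that of the point midway between the fingers (closed, upright); it counts for a gap within 16 mm of the gap's centre, and must also be felt within 9 mm of each slat passed.
- tin: The loose oblong metal spice tin, 66 long (its x) x 34 wide (its y) x 40 high mm, 100 to 210 g, lying in front of the rack with its long axis within 0.4 rad of the rack's x. Origin at the centre of its underside. Home, its centre is at rack x = -3 mm and it sticks out 6 mm in front. It slides and turns freely when pushed; pushed low it does not tip.
- mug: Yellow ceramic mug, 80 mm across, 92 mm high, loose, standing beside one end of the rack, about 245 mm from the rack's centre; origin at the centre of its underside. Its end is where counting starts. Handle towards the robot.
- timer: Black push button timer, 70 x 70 mm, 34 mm high, loose, beside the other end of the rack, about 245 mm from its centre; origin at the centre of its underside. Leave alone.
- tin_a: Stored oblong metal spice tin, 66 long (its x) x 34 wide (its y) x 40 high mm, in the gap at rack y = +130 mm. Origin at the centre of its underside. Leave alone.
- tin_b: Stored oblong metal spice tin, 66 long (its x) x 34 wide (its y) x 40 high mm, in the gap at rack y = -78 mm. Origin at the centre of its underside. Leave alone.
- opener: Silver bottle opener lying flat, 120 mm long, 38 mm wide, 4 mm thick, to the right of the work; origin near its middle. Leave alone.
- jar: Closed glass jar, 68 mm across, 85 mm high, behind the rack; origin at the centre of its underside. Leave alone.

How it is judged:
On the way, in this order (a step that is already met when the one before it is completed fails the run):
1. the fingertips touch the rail over the first gap from the mug's end (contact force between the fingers and rail above 0.2 N and ((y of mug in the frame of rack above 0 m and y of the grasp point in the frame of rack between 0.114 and 0.146 m) or (y of mug in the frame of rack below 0 m and y of the grasp point in the frame of rack between -0.146 and -0.114 m))), for 0.04 s.
2. still touching the rail at the slat between the first and second gaps (contact force between the fingers and rail above 0.2 N and ((y of mug in the frame of rack above 0 m and y of the grasp point in the frame of rack between 0.095 and 0.113 m) or (y of mug in the frame of rack below 0 m and y of the grasp point in the frame of rack between -0.113 and -0.095 m))), for 0.04 s.
3. touching the rail over the second gap (contact force between the fingers and rail above 0.2 N and ((y of mug in the frame of rack above 0 m and y of the grasp point in the frame of rack between 0.062 and 0.094 m) or (y of mug in the frame of rack below 0 m and y of the grasp point in the frame of rack between -0.094 and -0.062 m))), for 0.04 s.
4. touching the rail at the slat between the second and third gaps (contact force between the fingers and rail above 0.2 N and ((y of mug in the frame of rack above 0 m and y of the grasp point in the frame of rack between 0.043 and 0.061 m) or (y of mug in the frame of rack below 0 m and y of the grasp point in the frame of rack between -0.061 and -0.043 m))), for 0.04 s.
5. touching the rail over the third gap (contact force between the fingers and rail above 0.2 N and ((y of mug in the frame of rack above 0 m and y of the grasp point in the frame of rack between 0.01 and 0.042 m) or (y of mug in the frame of rack below 0 m and y of the grasp point in the frame of rack between -0.042 and -0.01 m))), for 0.04 s.
6. the loose tin has been pushed home in the third gap from the mug's end (x of tin in the frame of rack above -0.01 m and height (world z) of tin below 0.006 m and angle between tin's own z axis and vertical below 0.12 rad and angle between the x axis of tin and the x axis of rack, either way round below 0.25 rad and ((y of mug in the frame of rack above 0 m and y of tin in the frame of rack between 0.016 and 0.036 m) or (y of mug in the frame of rack below 0 m and y of tin in the frame of rack between -0.036 and -0.016 m))), for 0.2 s.
At the end, for the whole second after the job is handed in: The loose tin is at rest, flat on the flap, in the third gap counted from the mug's end (centre within 10 mm of the gap's centre line), within 7 mm of fully home against the back board (all of step 6 and linear speed of tin below 0.01 m/s); the robot touches nothing.
It fails at once if the loose tin is lifted or tipped (height (world z) of tin above 0.012 m or angle between tin's own z axis and vertical above 0.35 rad).
It fails at once if the mug, timer, jar, bottle opener or a stored tin is shifted by more than 20 mm (distance of any of mug, timer, tin_a, tin_b, opener, jar from where it was at the start of the episode above 0.02 m).
It also fails if it takes over 72 s, if anything falls off the work surface, if the arm or the gripper's body presses on something with over 40 N, if the wrist force passes 120 N, or if a joint passes its speed limit or range.

ROBOT

A 6-joint arm with a two-finger parallel gripper is mounted at the origin on the work surface. World frame = base frame: x ahead of the robot, y to its left, z up, the work surface at z = 0. Lengths are in m, angles in rad, forces in N, time in s.
With the tool pointing down it reaches from about 0.325 to 0.875 m from the base axis. Payload 4.4 kg.
Tool frame: the origin (TCP) lies between the finger pads; the fingertips stand 17 mm ahead of it and the grasp point (between the pads) lies 2 mm behind it (robot.nose_length is the distance from the TCP to the fingertips, in m); z points along the fingers, y is the line along which they close (so a half turn about z gives the same grasp; the last joint's range is limited). The gripper opens to 85 mm and grips with 20 to 120 N. Pads are 22 mm wide; open, the fingers measure 114 mm over their backs; the gripper's body (76 mm by 85 mm) begins 54 mm behind the grasp point. The pads swing forward as they close: fully open they stand 13 mm farther back than shut.
Start: joints at [1.063, 0.207, 1.542, -0, 1.393, -0.15], TCP at [0.201, 0.539, 0.216] pointing down, gripper open.
Joint ranges: [-2.73, 2.73], [-0.86, 2.22], [0.23, 2.46], [-1.11, 4.25], [0.08, 2.63], [-2.82, 2.82]. Speed limits (rad/s): [2.79, 2.79, 3.14, 3.14, 3.14, 3.14].

INTERFACE

Orientations are given as [roll, pitch, yaw] about the fixed x, y, z axes, in that order (R = Rz(yaw) Ry(pitch) Rx(roll)).
In Python, from workcell import robot, imaging gives the robot as it stands.
- The arm moves only by the tool apply_moves, never from a script. Its argument "motion" is a list of rows, each an object of numbers: "x", "y", "z": the shift along the tool's x, y, z in mm; "rx", "ry", "rz": the turn, a rotation vector about the tool's x, y, z in degrees. In form: [{"x": .., "y": .., "z": .., "rx": .., "ry": .., "rz": ..}, ...]. A call has 1 to 5 rows; each row is the pose to reach, as a shift and turn from the pose commanded when the call began, along the tool's axes at that moment; what a row does not reach only later rows make up. A row lasts 1/10 s, in which the tool goes at most 50 mm and 8.59 degrees, less where a joint would pass 70% of its speed; a pose out of reach is approached as far as the arm can. A call with a gripper value outside its range is refused whole. "hand" is the finger opening in mm, from 0 to 85.4, set as the call begins (left out, the last holds). The fingers move at their own pace and stop on an object; "force" is the grip in N (left out, the last holds). Time passes only in rows, so rows that repeat a pose let the fingers close. It gives the time, the measured TCP pose, the force, the opening and the grip force at its end, in the units of the state.
- robot.observe(): the state, without advancing time (a new reading comes with each control period).
- imaging.capture(name): name is "scene" or "top"; returns (picture, depth): 420x560x3 uint8, red, green, blue; 420x560 float32, m along the optical axis (not along the pixel's ray), 0 where there is no reading.
- imaging.camera_model(name): a dict with "camera_matrix" (3x3 intrinsics, pixels), "D" ([k1, k2, p1, p2, k3] as OpenCV has them; the pictures are not rectified), "xyz" and "orientation" of the camera in the world. Camera axes: x right, y down, z forward; pixel columns grow to the right and rows downward; lengths in m; the calibration is good to about 2 mm. A picture is of the moment at which its call begins. camera_model takes no time and is no camera call.
- robot.finish_job(): hands the job in; it is judged then, once.
Trained networks look in the newest picture that a camera, given by its name, has taken for a name from the list of things; names that differ only in an ending like _2 or _b are one class to them, and where a whole thing is asked for, a point or a joint stands for the part that bears it (a point fixed in the world has none). Each returns a list of dicts, best first, with "score" (0 to 1); they miss things now and then, are a little off and sometimes report something else, mostly with a low value. They report only what shows in the picture. A call takes as long as a camera call.
- imaging.silhouettes(camera, thing): "pixels" (420x560 bool, what is visible of it) and "rect" ([left, top, right, bottom] in pixels, round what is visible of it).
The state is a dict: "time_s": time; "joint_positions": joint angles; "joint_velocities": joint speeds; "joint_torque": joint torques, N m; "tcp_pos": TCP position; "tool_rot": TCP orientation; "contact_force": force on the tool from outside, world axes, zero at the start; "moment": the same for the moment, N m; "grip_width": finger opening in m; "gripper_force": force on a finger pad.
Only numpy, scipy, OpenCV 4.12 (cv2) and the standard library are available. Lean on these libraries where they do the work, as an engineer would, in place of code of your own. Each camera call takes 0.05 s, during which the arm holds its last target. There are 200 camera calls.

## Working session

There is one attempt and no reset: what is moved stays moved. The work goes in short steps, Python scripts to look and compute and a tool call to move; the robot and the scene stay as the last step left them, time stands still between calls to the robot, and variables do not carry over. Pictures are saved under pics/ and viewed, at most 10 in all, crops included, and the job is handed in when it is done.

Besides the shell and the picture viewer there is one more tool, called after ">>>" by a JSON object that holds its "op" and its "data", one argument or row to a line. apply_moves: Moves the arm, as the interface text tells. Its arguments: {"type":"object","properties":{"motion":{"type":"array","items":{"type":"object","properties":{"x":{"type":"number"},"y":{"type":"number"},"z":{"type":"number"},"rx":{"type":"number"},"ry":{"type":"number"},"rz":{"type":"number"}}}},"hand":{"type":"number"},"force":{"type":"number"}},"required":["motion"]}

```bash
mkdir -p pics; ls; cat > h.py <<'E'
import numpy as np, cv2
from scipy.spatial.transform import Rotation as R
from workcell import robot, imaging
def world(cam, depth, mask):
    m=imaging.camera_model(cam); K=np.array(m["camera_matrix"]); D=np.array(m["D"])
    o=np.array(m["orientation"]); Rm=o if o.shape==(3,3) else R.from_euler('xyz',o).as_matrix()
    v,u=np.nonzero(mask&(depth>0)); 
    p=cv2.undistortPoints(np.stack([u,v],1).astype(float)[:,None],K,D)[:,0]
    z=depth[v,u]; P=np.c_[p*z[:,None],z]
    return P@Rm.T+np.array(m["xyz"])
E
python3 - <<'E'
from h import *
s=robot.observe();print({k:np.round(v,3) for k,v in s.items()})
for c in("scene","top"):
    m=imaging.camera_model(c);print(c,m)
    im,d=imaging.capture(c);cv2.imwrite(f"pics/{c}0.png",im[:,:,::-1]);np.save(f"{c}.npy",d)
    for t in["rack","rail","tin","mug","timer","opener","jar"]:
        for r in imaging.silhouettes(c,t):
            P=world(c,d,r["pixels"])
            if len(P)<5: continue
            zt=np.percentile(P[:,2],90);Q=P[P[:,2]>zt-.006]
            rc=cv2.minAreaRect((Q[:,:2]*1000).astype(np.float32))
            print(c,t,round(r["score"],2),np.round(r["rect"]),"ztop",zt.round(4),"med",np.median(Q,0).round(4),"rect",np.round(rc[0],1),np.round(rc[1],1),round(rc[2],1))
E
```

```text
pics
{'time_s': np.float64(0.0), 'joint_positions': array([ 1.063,  0.207,  1.543,  0.   ,  1.393, -0.15 ]), 'joint_velocities': array([-0.   ,  0.001,  0.   ,  0.001, -0.002,  0.002]), 'joint_torque': array([ 0.0000e+00, -3.8302e+01, -2.9160e+01, -0.0000e+00,  1.0000e-02,
       -0.0000e+00]), 'tcp_pos': array([0.2  , 0.538, 0.215]), 'tool_rot': array([-3.139, -0.   ,  2.785]), 'contact_force': array([-0.427, -0.166,  0.316]), 'moment': array([-0.061,  0.004,  0.026]), 'gripper_force': np.float64(0.0), 'grip_width': np.float64(0.086)}
scene {'camera_matrix': array([[443.67327766,   0.        , 279.18833104],
       [  0.        , 443.67327766, 205.43540125],
       [  0.        ,   0.        ,   1.        ]]), 'D': array([0.03374823, 0.        , 0.        , 0.        , 0.        ]), 'xyz': array([ 1.14788274, -0.61797674,  0.8134681 ]), 'orientation': array([-2.30121189,  0.01715599,  0.77611585])}
scene rack 0.96 [239. 196. 344. 286.] ztop 0.0506 med [ 0.6603 -0.0739  0.0499] rect [658.1 -53.4] [ 17.6 324.3] 3.4
scene rail 0.98 [260. 200. 346. 279.] ztop 0.052 med [ 0.6603 -0.0739 
[... 2352 characters left out ...]
2.6 33.8] 2.9
top tin 0.55 [406. 260. 432. 315.] ztop 0.0059 med [ 0.3871 -0.3587  0.0037] rect [ 379.5 -359.2] [118.6  40.5] 17.0
top mug 0.87 [368. 146. 417. 203.] ztop 0.0902 med [ 0.6367 -0.2933  0.0911] rect [ 634.4 -291.7] [75.4 79.3] 31.4
top timer 0.81 [144. 174. 185. 207.] ztop 0.0345 med [0.6037 0.1964 0.0338] rect [600.6 195.7] [61.9 58.2] 84.6
top opener 0.85 [405. 261. 434. 313.] ztop 0.0059 med [ 0.385  -0.3589  0.0037] rect [ 379.1 -358.2] [118.5  38.4] 17.0
top jar 0.92 [187.  93. 222. 134.] ztop 0.0866 med [0.766  0.101  0.0852] rect [766.5 101.8] [59.1 57.7] 42.9
top jar 0.42 [280. 228. 303. 262.] ztop 0.0422 med [ 0.4793 -0.0713  0.0402] rect [479.8 -71.4] [34.  65.2] 77.3
```

View pics/top0.png

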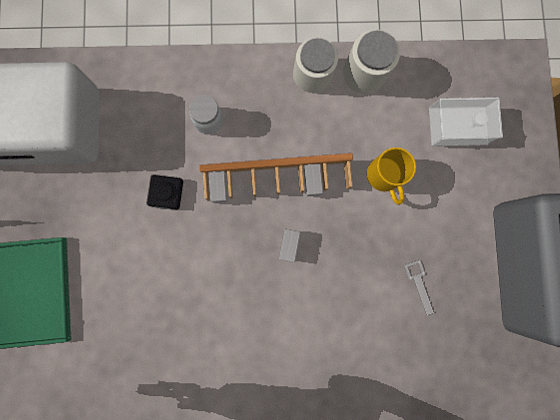

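```bash
python3 - <<'E'
from h import *
from scipy.optimize import minimize
# joint fit of rack pose: slat tops (z 36..44) in both depth pictures; tins excluded by gap membership
for c in("top","scene"):
    d=np.load(c+".npy");P=world(c,d,np.ones_like(d,bool))
    P=P[(np.abs(P[:,0]-.62)<.07)&(np.abs(P[:,1]+.05)<.2)]
    rail=P[(P[:,2]>.047)&(P[:,2]<.053)]; rc=cv2.minAreaRect((rail[:,:2]*1000).astype(np.float32));print(c,rc)
    S=P[(P[:,2]>.037)&(P[:,2]<.043)]
    best=[]
    th=np.radians(3.1); X=np.array([np.cos(th),np.sin(th)]);Y=np.array([-X[1],X[0]])
    oy0=(np.array([.6573,-.0497])-.034*X)
    q=S[:,:2]-oy0; x=q@X;y=q@Y
    k=(np.abs(x)<.026); y=y[k]
    print(c,"slat hist",[(int(a*1000),int(n)) for n,a in zip(*np.histogram(y,bins=np.arange(-.165,.17,.003))) if n])
print("o",oy0)
E
```

```text
top ((656.9874267578125, -48.20880126953125), (16.643938064575195, 328.5769958496094), 3.1892011165618896)
top slat hist [(-159, 14), (-156, 32), (-153, 21), (-107, 3), (-104, 30), (-101, 29), (-95, 1), (-92, 28), (-89, 33), (-86, 28), (-83, 29), (-80, 35), (-77, 30), (-74, 29), (-71, 35), (-68, 32), (-65, 31), (-62, 33), (-59, 14), (-53, 27), (-50, 28), (-47, 7), (-2, 17), (0, 33), (3, 14), (48, 7), (51, 29), (54, 22), (102, 28), (105, 33), (108, 5), (114, 31), (117, 30), (120, 33), (123, 32), (126, 30), (129, 34), (132, 30), (135, 33), (138, 27), (141, 29), (144, 36), (147, 11), (153, 21), (156, 30), (159, 15)]
scene ((657.7581787109375, -50.88163757324219), (17.703182220458984, 328.87139892578125), 3.2743990421295166)
scene slat hist [(-162, 9), (-159, 24), (-156, 17), (-153, 1), (-110, 3), (-107, 19), (-104, 20), (-101, 3), (-98, 1), (-95, 20), (-92, 20), (-89, 15), (-86, 22), (-83, 18), (-80, 21), (-77, 15), (-74, 13), (-71, 19), (-68, 12), (-65, 20), (-62, 12), (-59, 1), (-56, 18), (-53, 17), (-50, 10), (-5, 6), (-2, 22), (0, 13), (45, 5), (48, 17), (51, 17), (54, 1), (96, 1), (99, 16), (102, 13), (105, 5), (108, 4), (111, 14), (114, 11), (117, 17), (120, 14), (123, 11), (126, 11), (129, 12), (132, 18), (135, 10), (138, 14), (141, 14), (144, 9), (147, 3), (150, 10), (153, 11), (156, 13), (159, 1)]
o [ 0.62334975 -0.05153868]
```

>>> {"op": "apply_moves", "data": {
  "motion": [
    {"x":-36,"y":-27,"rz":-5},
    {"x":-72,"y":-54,"rz":-10},
    {"x":-108,"y":-81,"rz":-15},
    {"x":-144,"y":-108,"rz":-20},
    {"x":-180,"y":-135,"rz":-23.7}
  ],
  "hand": 0,
  "force": 40
}}

```text
$.motion[0]: bad value
```

```bash
cat >> h.py <<'E'
def go(x,y,z,yaw=np.pi+.055):
    s=robot.observe();Rt=R.from_euler('xyz',s["tool_rot"])
    d=Rt.inv().apply(np.array([x,y,z])-np.array(s["tcp_pos"])*1000)
    r=(Rt.inv()*R.from_euler('xyz',[np.pi,0,yaw])).as_rotvec(degrees=True)
    print("t",round(float(s["time_s"]),2),"tcp",np.round(np.array(s["tcp_pos"])*1000,1),"rot",np.round(s["tool_rot"],3),"F",np.round(s["contact_force"],1),"-> tool mm",d.round(1),"deg",r.round(1))
E
python3 -c "
from h import *
go(664.5,-179.4,130)"
```

```text
t 0.8 tcp [200.8 538.8 216.2] rot [-3.142 -0.     2.785] F [ 0.1  0.2 -0.2] -> tool mm [-685.3 -511.    86.2] deg [ -0.   -0.  -23.6]
```

>>> {"op": "apply_moves", "data": {
  "motion": [
    {"x":-36,"y":-27,"z":0,"rx":0,"ry":0,"rz":-5},
    {"x":-72,"y":-54,"z":0,"rx":0,"ry":0,"rz":-10},
    {"x":-108,"y":-81,"z":0,"rx":0,"ry":0,"rz":-15},
    {"x":-144,"y":-108,"z":0,"rx":0,"ry":0,"rz":-20},
    {"x":-180,"y":-135,"z":0,"rx":0,"ry":0,"rz":-23.6}
  ],
  "hand": 0,
  "force": 40
}}

```text
time_s: 1.3
tcp_pos: [0.323, 0.348, 0.2164]
tool_rot: [3.141, 0.001, -3.083]
contact_force: [-0.6, 0.9, -0.1]
grip_width: 0.0121
gripper_force: 0.0
```

```bash
python3 -c "
from h import *
go(664.5,-179.4,130)"
```

```text
t 1.3 tcp [323.  348.  216.4] rot [ 3.141e+00  1.000e-03 -3.083e+00] F [-0.6  0.9 -0.1] -> tool mm [-309.9 -546.6   86.4] deg [0.  0.  0.2]
```

>>> {"op": "apply_moves", "data": {
  "motion": [
    {"x":-24,"y":-42,"z":0,"rx":0,"ry":0,"rz":0},
    {"x":-48,"y":-84,"z":0,"rx":0,"ry":0,"rz":0},
    {"x":-72,"y":-126,"z":0,"rx":0,"ry":0,"rz":0},
    {"x":-96,"y":-168,"z":0,"rx":0,"ry":0,"rz":0},
    {"x":-120,"y":-210,"z":0,"rx":0,"ry":0,"rz":0}
  ]
}}

```text
time_s: 1.8
tcp_pos: [0.4546, 0.1446, 0.2166]
tool_rot: [3.141, 0.001, -3.087]
contact_force: [0.7, 0.8, 0.9]
grip_width: -0.0001
gripper_force: 0.0
```

>>> {"op": "apply_moves", "data": {
  "motion": [
    {"x":-24,"y":-42,"z":0,"rx":0,"ry":0,"rz":0},
    {"x":-48,"y":-84,"z":0,"rx":0,"ry":0,"rz":0},
    {"x":-72,"y":-126,"z":10,"rx":0,"ry":0,"rz":0},
    {"x":-96,"y":-168,"z":20,"rx":0,"ry":0,"rz":0},
    {"x":-120,"y":-210,"z":20,"rx":0,"ry":0,"rz":0}
  ]
}}

```text
time_s: 2.3
tcp_pos: [0.5848, -0.0584, 0.1945]
tool_rot: [3.141, -0.003, -3.087]
contact_force: [0.3, 0.4, 0.2]
grip_width: 0.0001
gripper_force: 0.0
```

```bash
python3 -c "
from h import *
go(664.5,-179.4,80)"
```

```text
t 2.3 tcp [584.8 -58.4 194.5] rot [ 3.141e+00 -3.000e-03 -3.087e+00] F [0.3 0.4 0.2] -> tool mm [ -73.2 -125.3  114.1] deg [ 0.1 -0.2 -0. ]
```

>>> {"op": "apply_moves", "data": {
  "motion": [
    {"x":-24,"y":-42,"z":10,"rx":0,"ry":0,"rz":0},
    {"x":-48,"y":-84,"z":30,"rx":0,"ry":0,"rz":0},
    {"x":-70,"y":-120,"z":60,"rx":0,"ry":0,"rz":0},
    {"x":-70,"y":-120,"z":90,"rx":0,"ry":0,"rz":0},
    {"x":-70,"y":-120,"z":90,"rx":0,"ry":0,"rz":0}
  ]
}}

```text
time_s: 2.8
tcp_pos: [0.6575, -0.1726, 0.0993]
tool_rot: [3.136, -0.011, -3.089]
contact_force: [-1.4, 1.1, -1.3]
grip_width: 0.0
gripper_force: 0.0
```

```bash
python3 -c "
from h import *
go(664.5,-179.4,69)"
```

```text
t 2.8 tcp [ 657.5 -172.6   99.3] rot [ 3.136 -0.011 -3.089] F [-1.4  1.1 -1.3] -> tool mm [-6.9 -7.3 30.2] deg [ 0.3 -0.6 -0.1]
```

>>> {"op": "apply_moves", "data": {
  "motion": [
    {"x":-4,"y":-4,"z":8,"rx":0,"ry":0,"rz":0},
    {"x":-4,"y":-4,"z":20,"rx":0,"ry":0,"rz":0},
    {"x":-4,"y":-4,"z":20,"rx":0,"ry":0,"rz":0},
    {"x":-4,"y":-4,"z":20,"rx":0,"ry":0,"rz":0}
  ]
}}

```text
time_s: 3.2
tcp_pos: [0.6661, -0.1758, 0.0872]
tool_rot: [-3.141, 0.001, -3.085]
contact_force: [1.0, 0.0, -0.8]
grip_width: 0.0006
gripper_force: 0.0
```

```bash
python3 -c "
from h import *
go(664.5,-179.4,67)"
```

```text
t 3.2 tcp [ 666.1 -175.8   87.2] rot [-3.141e+00  1.000e-03 -3.085e+00] F [ 1.   0.  -0.8] -> tool mm [ 1.8 -3.5 20.2] deg [-0.   0.1  0.1]
```

>>> {"op": "apply_moves", "data": {
  "motion": [
    {"x":2,"y":-3,"z":8,"rx":0,"ry":0,"rz":0},
    {"x":2,"y":-3,"z":15,"rx":0,"ry":0,"rz":0},
    {"x":2,"y":-3,"z":18,"rx":0,"ry":0,"rz":0},
    {"x":2,"y":-3,"z":18,"rx":0,"ry":0,"rz":0},
    {"x":2,"y":-3,"z":18,"rx":0,"ry":0,"rz":0}
  ]
}}

```text
time_s: 3.7
tcp_pos: [0.6639, -0.1796, 0.068]
tool_rot: [3.141, -0.0, -3.087]
contact_force: [-0.1, -0.1, -0.1]
grip_width: 0.0
gripper_force: 0.0
```

>>> {"op": "apply_moves", "data": {
  "motion": [
    {"x":0,"y":0,"z":1.5,"rx":0,"ry":0,"rz":0},
    {"x":0,"y":0,"z":1.5,"rx":0,"ry":0,"rz":0},
    {"x":0,"y":0,"z":1.5,"rx":0,"ry":0,"rz":0}
  ]
}}

```text
time_s: 4.0
tcp_pos: [0.6641, -0.1796, 0.0668]
tool_rot: [-3.141, 0.0, -3.086]
contact_force: [-0.3, -0.3, -0.1]
grip_width: 0.0001
gripper_force: 0.0
```

>>> {"op": "apply_moves", "data": {
  "motion": [
    {"x":0,"y":0,"z":1,"rx":0,"ry":0,"rz":0},
    {"x":0,"y":0,"z":1,"rx":0,"ry":0,"rz":0},
    {"x":0,"y":0,"z":1,"rx":0,"ry":0,"rz":0}
  ]
}}

```text
time_s: 4.3
tcp_pos: [0.664, -0.1796, 0.0657]
tool_rot: [-3.142, -0.0, -3.086]
contact_force: [-0.2, 0.4, 0.2]
grip_width: -0.0001
gripper_force: 0.0
```

>>> {"op": "apply_moves", "data": {
  "motion": [
    {"x":0,"y":0,"z":1,"rx":0,"ry":0,"rz":0},
    {"x":0,"y":0,"z":1,"rx":0,"ry":0,"rz":0},
    {"x":0,"y":0,"z":1,"rx":0,"ry":0,"rz":0}
  ]
}}

```text
time_s: 4.6
tcp_pos: [0.6639, -0.1796, 0.0646]
tool_rot: [3.142, -0.0, -3.087]
contact_force: [-0.5, -0.8, 0.7]
grip_width: 0.0001
gripper_force: 0.0
```

```bash
python3 -c "
from h import *
print(robot.nose_length)
go(664.5,-179.4,64)"
```

```text
0.017
t 4.6 tcp [ 663.9 -179.6   64.6] rot [ 3.142 -0.    -3.087] F [-0.5 -0.8  0.7] -> tool mm [-0.6  0.1  0.6] deg [ 0. -0.  0.]
```

>>> {"op": "apply_moves", "data": {
  "motion": [
    {"x":0,"y":0,"z":1,"rx":0,"ry":0,"rz":0},
    {"x":0,"y":0,"z":1,"rx":0,"ry":0,"rz":0},
    {"x":0,"y":0,"z":1,"rx":0,"ry":0,"rz":0}
  ]
}}

```text
time_s: 4.9
tcp_pos: [0.664, -0.1796, 0.0636]
tool_rot: [3.142, -0.0, -3.087]
contact_force: [0.0, -0.5, -0.3]
grip_width: -0.0004
gripper_force: 0.0
```

>>> {"op": "apply_moves", "data": {
  "motion": [
    {"x":0,"y":0,"z":1,"rx":0,"ry":0,"rz":0},
    {"x":0,"y":0,"z":1,"rx":0,"ry":0,"rz":0},
    {"x":0,"y":0,"z":1,"rx":0,"ry":0,"rz":0}
  ]
}}

```text
time_s: 5.2
tcp_pos: [0.664, -0.1796, 0.0626]
tool_rot: [3.142, -0.0, -3.086]
contact_force: [-0.4, -0.1, 0.7]
grip_width: 0.0004
gripper_force: 0.0
```

```bash
python3 - <<'E'
from h import *
go(664.5,-179.4,62)
im,d=imaging.capture("scene")
cv2.imwrite("pics/s1.png",cv2.resize(im[190:310,170:330,::-1],None,fx=5,fy=5,interpolation=cv2.INTER_CUBIC))
E
```

```text
t 5.2 tcp [ 664.  -179.6   62.6] rot [ 3.142 -0.    -3.086] F [-0.4 -0.1  0.7] -> tool mm [-0.5  0.1  0.6] deg [ 0. -0.  0.]
```

View pics/s1.png

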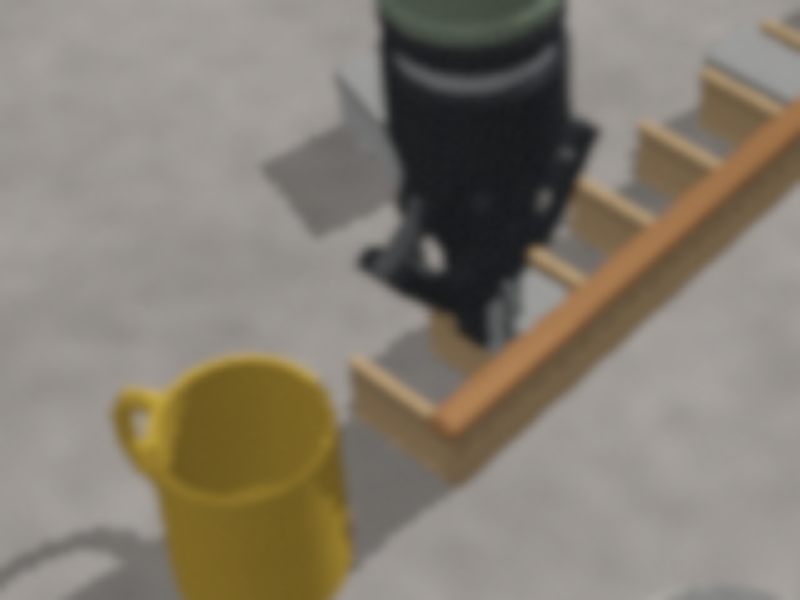

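```bash
python3 - <<'E'
from h import *
for c in("scene","top"):
    im,d=imaging.capture(c)
    P=world(c,d,np.ones_like(d,bool)).reshape(-1,3)
    k=(np.abs(P[:,0]-.655)<.05)&(np.abs(P[:,1]+.18)<.04)&(P[:,2]>.035)&(P[:,2]<.11)
    Q=P[k]; cl=im.reshape(-1,3)[d.reshape(-1)>0][k]
    g=np.ptp(cl.astype(int),axis=1)<30
    F=Q[g]
    print(c,len(F))
    for lo in np.arange(.035,.11,.008):
        f=F[(F[:,2]>=lo)&(F[:,2]<lo+.008)]
        if len(f)>2: print(lo.round(3),len(f),f.min(0).round(4),f.max(0).round(4))
    rr=Q[~g]; rr=rr[(rr[:,2]>.045)&(rr[:,2]<.055)]
    print("rail",len(rr),rr.min(0) if len(rr) else 0,rr.max(0) if len(rr) else 0)
E
```

```text
scene 98
0.035 4 [ 0.6165 -0.1597  0.0387] [ 0.6482 -0.1406  0.0415]
0.083 26 [ 0.6632 -0.1939  0.0835] [ 0.677  -0.1647  0.091 ]
0.091 31 [ 0.6575 -0.1948  0.0915] [ 0.6771 -0.1673  0.0989]
0.099 27 [ 0.6663 -0.1942  0.0992] [ 0.6776 -0.1665  0.1068]
0.107 9 [ 0.6713 -0.193   0.1073] [ 0.6775 -0.1791  0.109 ]
rail 214 [ 0.65466996 -0.21599247  0.04519072] [ 0.67432506 -0.14002666  0.05454342]
top 22
0.083 3 [ 0.655  -0.1848  0.088 ] [ 0.6575 -0.1725  0.0886]
0.091 7 [ 0.6553 -0.1853  0.0945] [ 0.6615 -0.1648  0.0984]
0.099 10 [ 0.6538 -0.1825  0.0993] [ 0.66   -0.1654  0.1059]
rail 24 [ 0.65896979 -0.21212605  0.04632637] [ 0.66608499 -0.19410709  0.05372092]
```

```bash
cat >> h.py <<'E'
def proj(cam,P):
    m=imaging.camera_model(cam);Rm=R.from_euler('xyz',m["orientation"]).as_matrix()
    rv=cv2.Rodrigues(Rm.T)[0];t=-Rm.T@np.array(m["xyz"])
    return cv2.projectPoints(np.array(P,float),rv,t,np.array(m["camera_matrix"]),np.array(m["D"]))[0][:,0]
E
python3 - <<'E'
from h import *
for z in(.046,.05,.07,.083,.1): print(z,((proj("scene",[[.664,-.18,z]])-[170,190])*5).round())
im,d=imaging.capture("scene")
for r in range(250,272):
    w=world("scene",d,(np.arange(420)[:,None]==r)&(np.arange(560)[None]==270)); print(r,w.round(4),im[r,270])
E
```

```text
0.046 [[490. 383.]]
0.05 [[489. 377.]]
0.07 [[488. 347.]]
0.083 [[487. 328.]]
0.1 [[485. 301.]]
250 [[ 0.6767 -0.183   0.1129]] [73 75 75]
251 [[ 0.6766 -0.1831  0.1098]] [80 82 82]
252 [[ 0.6772 -0.1838  0.1076]] [82 85 85]
253 [[ 0.6761 -0.1829  0.1029]] [82 85 84]
254 [[ 0.6775 -0.1843  0.1019]] [81 84 83]
255 [[ 0.6753 -0.1824  0.0954]] [81 83 83]
256 [[ 0.6764 -0.1836  0.094 ]] [83 85 85]
257 [[ 0.6759 -0.1832  0.0901]] [88 89 88]
258 [[ 0.6755 -0.183   0.0864]] [99 94 90]
259 [[ 0.675  -0.1827  0.0825]] [118 101  88]
260 [[ 0.6465 -0.1566  0.0351]] [140 109  85]
261 [[ 0.6593 -0.1685  0.0516]] [157 117  81]
262 [[ 0.6613 -0.1705  0.0515]] [166 122  81]
263 [[ 0.6629 -0.1722  0.0508]] [171 126  83]
264 [[ 0.665  -0.1742  0.0508]] [174 128  85]
265 [[ 0.6674 -0.1766  0.0513]] [174 128  85]
266 [[ 0.67  -0.179  0.052]] [169 124  82]
267 [[ 0.6692 -0.1785  0.0475]] [157 114  75]
268 [[ 0.6724 -0.1816  0.0493]] [137  99  66]
269 [[ 0.6725 -0.1818  0.0461]] [118  87  59]
270 [[ 0.6674 -0.1773  0.0346]] [105  82  58]
271 [[ 0.6678 -0.1778  0.0319]] [101  82  60]
```

>>> {"op": "apply_moves", "data": {
  "motion": [
    {"x":0,"y":0,"z":2,"rx":0,"ry":0,"rz":0},
    {"x":0,"y":0,"z":4,"rx":0,"ry":0,"rz":0},
    {"x":0,"y":0,"z":6,"rx":0,"ry":0,"rz":0},
    {"x":0,"y":0,"z":6,"rx":0,"ry":0,"rz":0}
  ]
}}

```text
time_s: 5.8
tcp_pos: [0.6636, -0.1794, 0.056]
tool_rot: [3.141, -0.001, -3.086]
contact_force: [0.6, 0.6, -0.1]
grip_width: 0.0001
gripper_force: 0.0
```

```bash
cat > tip.py <<'E'
from h import *
s=robot.observe();x,y,z=s["tcp_pos"];print("tcp",np.round(s["tcp_pos"],4),"q",np.round(s["joint_positions"],4))
im,d=imaging.capture("scene")
w=world("scene",d,np.ones_like(d,bool));c=im[d>0]
k=(np.abs(w[:,0]-x)<.03)&(np.abs(w[:,1]-y)<.02)&(np.ptp(c.astype(int),axis=1)<12)&(w[:,2]>.055)
F=w[k];o=np.argsort(F[:,2])[:8];print(F[o].round(4))
E
python3 tip.py
```

```text
tcp [ 0.6636 -0.1794  0.056 ] q [-0.3897  0.5914  1.3608 -0.      1.1905 -2.0156]
[[ 0.6716 -0.1858  0.0758]
 [ 0.6722 -0.1862  0.0799]
 [ 0.6706 -0.166   0.0818]
 [ 0.6638 -0.19    0.083 ]
 [ 0.6759 -0.1866  0.0832]
 [ 0.6726 -0.1864  0.0837]
 [ 0.6733 -0.1901  0.084 ]
 [ 0.6609 -0.1902  0.0841]]
```

>>> {"op": "apply_moves", "data": {
  "motion": [
    {"x":0,"y":0,"z":4,"rx":0,"ry":0,"rz":0},
    {"x":0,"y":0,"z":8,"rx":0,"ry":0,"rz":0},
    {"x":0,"y":0,"z":12,"rx":0,"ry":0,"rz":0},
    {"x":0,"y":0,"z":14,"rx":0,"ry":0,"rz":0},
    {"x":0,"y":0,"z":14,"rx":0,"ry":0,"rz":0}
  ]
}}

```text
time_s: 6.35
tcp_pos: [0.6635, -0.1794, 0.0419]
tool_rot: [3.141, -0.001, -3.086]
contact_force: [-0.3, 0.3, 0.1]
grip_width: 0.0003
gripper_force: 0.0
```

>>> {"op": "apply_moves", "data": {
  "motion": [
    {"x":0,"y":0,"z":2,"rx":0,"ry":0,"rz":0},
    {"x":0,"y":0,"z":3,"rx":0,"ry":0,"rz":0},
    {"x":0,"y":0,"z":3,"rx":0,"ry":0,"rz":0}
  ]
}}

```text
time_s: 6.65
tcp_pos: [0.6639, -0.1796, 0.0396]
tool_rot: [3.142, -0.0, -3.087]
contact_force: [0.8, -0.2, 0.2]
grip_width: -0.0002
gripper_force: 0.0
```

```bash
python3 tip.py
```

```text
tcp [ 0.6639 -0.1796  0.0396] q [-0.3898  0.6114  1.3674  0.      1.1629 -2.0157]
[[ 0.6742 -0.1859  0.0613]
 [ 0.6722 -0.184   0.0614]
 [ 0.6724 -0.1871  0.0642]
 [ 0.6751 -0.1805  0.0642]
 [ 0.6771 -0.1854  0.0666]
 [ 0.6727 -0.1872  0.0679]
 [ 0.6754 -0.1806  0.0679]
 [ 0.668  -0.1918  0.068 ]]
```

>>> {"op": "apply_moves", "data": {
  "motion": [
    {"x":0,"y":0,"z":2,"rx":0,"ry":0,"rz":0},
    {"x":0,"y":0,"z":4,"rx":0,"ry":0,"rz":0},
    {"x":0,"y":0,"z":6,"rx":0,"ry":0,"rz":0},
    {"x":0,"y":0,"z":6,"rx":0,"ry":0,"rz":0},
    {"x":0,"y":0,"z":6,"rx":0,"ry":0,"rz":0}
  ]
}}

```text
time_s: 7.2
tcp_pos: [0.6641, -0.1796, 0.035]
tool_rot: [-3.141, 0.0, -3.086]
contact_force: [-2.1, 0.9, 6.5]
grip_width: 0.0002
gripper_force: 3.0
```

>>> {"op": "apply_moves", "data": {
  "motion": [
    {"x":0,"y":0,"z":1.5,"rx":0,"ry":0,"rz":0},
    {"x":0,"y":0,"z":1.5,"rx":0,"ry":0,"rz":0},
    {"x":0,"y":0,"z":1.5,"rx":0,"ry":0,"rz":0}
  ]
}}

```text
time_s: 7.5
tcp_pos: [0.6641, -0.1796, 0.035]
tool_rot: [-3.141, -0.0, -3.086]
contact_force: [-5.5, 1.5, 11.9]
grip_width: 0.0003
gripper_force: 5.9
```

```bash
python3 - <<'E'
from h import *
a=[]
for c,(u,v) in(("scene",(250,240)),("top",(330,165))):
    im,d=imaging.capture(c); a.append(cv2.resize(im[v-50:v+50,u-65:u+65,::-1],(780,600) ,interpolation=cv2.INTER_CUBIC)[:, :390] if 0 else cv2.resize(im[v-60:v+60,u-40:u+40,::-1],(400,600),interpolation=cv2.INTER_CUBIC))
cv2.imwrite("pics/c2.png",np.hstack(a))
E
python3 tip.py
```

```text
tcp [ 0.6641 -0.1797  0.035 ] q [-3.8970e-01  6.1730e-01  1.3687e+00 -3.0000e-04  1.1556e+00 -2.0156e+00]
[[ 0.6754 -0.1811  0.0582]
 [ 0.6747 -0.1865  0.0588]
 [ 0.6731 -0.1881  0.0589]
 [ 0.6725 -0.1873  0.0611]
 [ 0.6782 -0.1867  0.0619]
 [ 0.6754 -0.1777  0.062 ]
 [ 0.6596 -0.1932  0.0624]
 [ 0.6649 -0.1922  0.0625]]
```

View pics/c2.png

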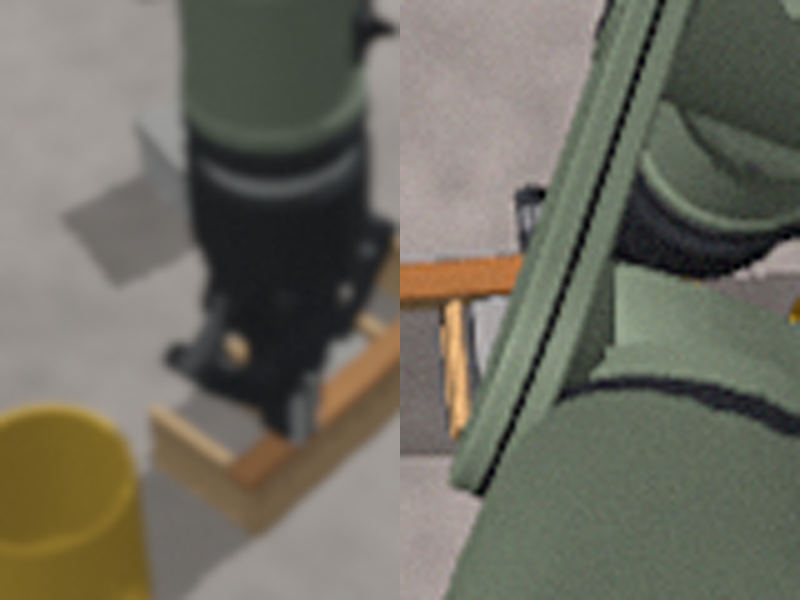

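>>> {"op": "apply_moves", "data": {
  "motion": [
    {"x":0,"y":6,"z":0,"rx":0,"ry":0,"rz":0},
    {"x":0,"y":12,"z":0,"rx":0,"ry":0,"rz":0},
    {"x":0,"y":18,"z":0,"rx":0,"ry":0,"rz":0},
    {"x":0,"y":24,"z":0,"rx":0,"ry":0,"rz":0},
    {"x":0,"y":30,"z":0,"rx":0,"ry":0,"rz":0}
  ]
}}

```text
time_s: 8.15
tcp_pos: [0.6648, -0.1522, 0.035]
tool_rot: [-3.136, 0.005, -3.087]
contact_force: [0.6, -4.8, 6.6]
grip_width: 0.0001
gripper_force: 3.0
```

```bash
python3 -c "
from h import *
go(658.8,-75.6,35)"
```

```text
t 8.15 tcp [ 664.8 -152.2   35. ] rot [-3.136  0.005 -3.087] F [ 0.6 -4.8  6.6] -> tool mm [ 1.8 76.8 -0.4] deg [-0.3  0.3 -0. ]
```

>>> {"op": "apply_moves", "data": {
  "motion": [
    {"x":0,"y":6,"z":0.5,"rx":0,"ry":0,"rz":0},
    {"x":0,"y":12,"z":1,"rx":0,"ry":0,"rz":0},
    {"x":0,"y":18,"z":1,"rx":0,"ry":0,"rz":0},
    {"x":0,"y":24,"z":1,"rx":0,"ry":0,"rz":0},
    {"x":0,"y":30,"z":1,"rx":0,"ry":0,"rz":0}
  ]
}}

```text
time_s: 8.65
tcp_pos: [0.6641, -0.1231, 0.035]
tool_rot: [-3.135, 0.007, -3.087]
contact_force: [-0.8, -5.1, 8.1]
grip_width: 0.0
gripper_force: 4.1
```

>>> {"op": "apply_moves", "data": {
  "motion": [
    {"x":0,"y":6,"z":0,"rx":0,"ry":0,"rz":0},
    {"x":0,"y":12,"z":0,"rx":0,"ry":0,"rz":0},
    {"x":0,"y":18,"z":0.5,"rx":0,"ry":0,"rz":0},
    {"x":0,"y":24,"z":0.5,"rx":0,"ry":0,"rz":0},
    {"x":0,"y":30,"z":0.5,"rx":0,"ry":0,"rz":0}
  ]
}}

```text
time_s: 9.15
tcp_pos: [0.6629, -0.0935, 0.035]
tool_rot: [-3.134, 0.008, -3.087]
contact_force: [0.9, -6.1, 9.5]
grip_width: -0.0001
gripper_force: 4.7
```

```bash
python3 -c "
from h import *
go(658.8,-75.6,35)"
```

```text
t 9.15 tcp [662.9 -93.5  35. ] rot [-3.134  0.008 -3.087] F [ 0.9 -6.1  9.5] -> tool mm [ 3.2 18.1 -0.2] deg [-0.4  0.5 -0. ]
```

>>> {"op": "apply_moves", "data": {
  "motion": [
    {"x":1,"y":6,"z":0,"rx":0,"ry":0,"rz":0},
    {"x":2,"y":12,"z":0,"rx":0,"ry":0,"rz":0},
    {"x":2,"y":17,"z":0,"rx":0,"ry":0,"rz":0},
    {"x":2,"y":17,"z":0,"rx":0,"ry":0,"rz":0},
    {"x":2,"y":17,"z":0,"rx":0,"ry":0,"rz":0}
  ]
}}

```text
time_s: 9.65
tcp_pos: [0.6601, -0.0756, 0.035]
tool_rot: [-3.136, 0.008, -3.086]
contact_force: [0.5, -4.5, 10.1]
grip_width: -0.0002
gripper_force: 5.1
```

>>> {"op": "apply_moves", "data": {
  "motion": [
    {"x":0,"y":0,"z":-20,"rx":0,"ry":0,"rz":0},
    {"x":0,"y":0,"z":-50,"rx":0,"ry":0,"rz":0},
    {"x":40,"y":0,"z":-80,"rx":0,"ry":0,"rz":0},
    {"x":80,"y":0,"z":-80,"rx":0,"ry":0,"rz":0},
    {"x":120,"y":0,"z":-80,"rx":0,"ry":0,"rz":0}
  ]
}}

```text
time_s: 10.15
tcp_pos: [0.5362, -0.0798, 0.1121]
tool_rot: [-3.14, 0.003, -3.086]
contact_force: [-0.3, -0.7, 0.2]
grip_width: -0.0004
gripper_force: 0.0
```

```bash
python3 -c "
from h import *
go(410,-60,100,np.pi-.24)"
```

```text
t 10.15 tcp [536.2 -79.8 112.1] rot [-3.140e+00  3.000e-03 -3.086e+00] F [-0.3 -0.7  0.2] -> tool mm [125.   26.8  11.7] deg [-0.   0.2 16.9]
```

>>> {"op": "apply_moves", "data": {
  "motion": [
    {"x":25,"y":5,"z":0,"rx":0,"ry":0,"rz":4},
    {"x":50,"y":10,"z":0,"rx":0,"ry":0,"rz":8},
    {"x":75,"y":15,"z":0,"rx":0,"ry":0,"rz":12},
    {"x":100,"y":20,"z":0,"rx":0,"ry":0,"rz":17},
    {"x":115,"y":25,"z":0,"rx":0,"ry":0,"rz":17}
  ],
  "hand": 10
}}

```text
time_s: 10.65
tcp_pos: [0.4181, -0.0604, 0.1104]
tool_rot: [-3.142, -0.001, 2.898]
contact_force: [0.4, 0.9, 0.7]
grip_width: 0.0101
gripper_force: 0.0
```

```bash
cat > tin.py <<'E'
from h import *
o=np.array([623.4,-51.5]);th=.055
def tin(save=None):
    for c in("scene","top"):
        im,d=imaging.capture(c)
        if save: cv2.imwrite(f"pics/{save}_{c}.png",im[:,:,::-1])
        w=world(c,d,np.ones_like(d,bool))*1000; cl=im[d>0].astype(int)
        q=w[:,:2]-o; x=q@[np.cos(th),np.sin(th)]; y=q@[-np.sin(th),np.cos(th)]
        k=(w[:,2]>36)&(w[:,2]<44)&(x>-200)&(x<28)&(y>-47.5)&(y<40)&(np.ptp(cl,axis=1)<25)&(cl.mean(1)>95)
        m=(x>-31)&((y<-48)|(y>-4)); k&=~m
        if k.sum()<20: print(c,"few",k.sum());continue
        p=np.c_[x,y][k].astype(np.float32); med=np.median(p,0); p=p[np.linalg.norm(p-med,axis=1)<42]
        r=cv2.minAreaRect(p); a=r[2]
        print(c,len(p),"rack centre",np.round(r[0],1),np.round(r[1],1),"ang",round((a if r[1][0]>r[1][1] else a-90),1),"xmin/max",p[:,0].min().round(1),p[:,0].max().round(1))
if __name__=="__main__":
    import sys; go(426.8,-59.2,20,np.pi-.24); tin(*sys.argv[1:])
    im,d=imaging.capture("scene"); w=world("scene",d,np.ones_like(d,bool)); t=np.array(robot.observe()["tcp_pos"])
    F=w[(np.linalg.norm(w[:,:2]-t[:2],axis=1)<.025)&(w[:,2]>.05)]; print("tip",np.sort(F[:,2])[:5].round(4))
E
python3 tin.py p3
```

```text
t 10.65 tcp [418.1 -60.4 110.4] rot [-3.142e+00 -1.000e-03  2.898e+00] F [0.4 0.9 0.7] -> tool mm [-8.3  3.3 90.3] deg [-0.  -0.1 -0.2]
scene 235 rack centre [-144.2  -14.5] [33.8 70.3] ang -17.7 xmin/max -180.3 -107.8
top 351 rack centre [-136.2  -14.4] [34.1 48. ] ang -16.3 xmin/max -162.8 -110.5
tip [0.1272 0.1274 0.1278 0.1295 0.1298]
```

>>> {"op": "apply_moves", "data": {
  "motion": [
    {"x":0,"y":0,"z":30,"rx":0,"ry":0,"rz":0},
    {"x":0,"y":0,"z":60,"rx":0,"ry":0,"rz":0},
    {"x":0,"y":0,"z":85,"rx":0,"ry":0,"rz":0},
    {"x":0,"y":0,"z":100,"rx":0,"ry":0,"rz":0},
    {"x":0,"y":0,"z":100,"rx":0,"ry":0,"rz":0}
  ]
}}

```text
time_s: 11.3
tcp_pos: [0.4192, -0.0605, 0.0087]
tool_rot: [3.141, -0.004, 2.9]
contact_force: [-0.1, 0.3, -0.4]
grip_width: 0.0099
gripper_force: 0.0
```

```bash
python3 tin.py p4; python3 - <<'E'
import cv2,numpy as np
a=[cv2.resize(cv2.imread(f"pics/p4_{c}.png")[v-60:v+60,u-40:u+40],(400,600)) for c,u,v in(("scene",230,200),("top",290,255))]
cv2.imwrite("pics/p4c.png",np.hstack(a))
E
```

```text
t 11.3 tcp [419.2 -60.5   8.7] rot [ 3.141 -0.004  2.9  ] F [-0.1  0.3 -0.4] -> tool mm [ -7.    3.1 -11.3] deg [ 0.  -0.2 -0.1]
scene 234 rack centre [-144.9  -14.6] [34.7 69.2] ang -16.6 xmin/max -179.9 -109.8
top 334 rack centre [-135.1  -14.6] [33.9 45.7] ang -15.2 xmin/max -160.7 -110.3
tip [0.05   0.0501 0.0504 0.0505 0.0508]
```

View pics/p4c.png

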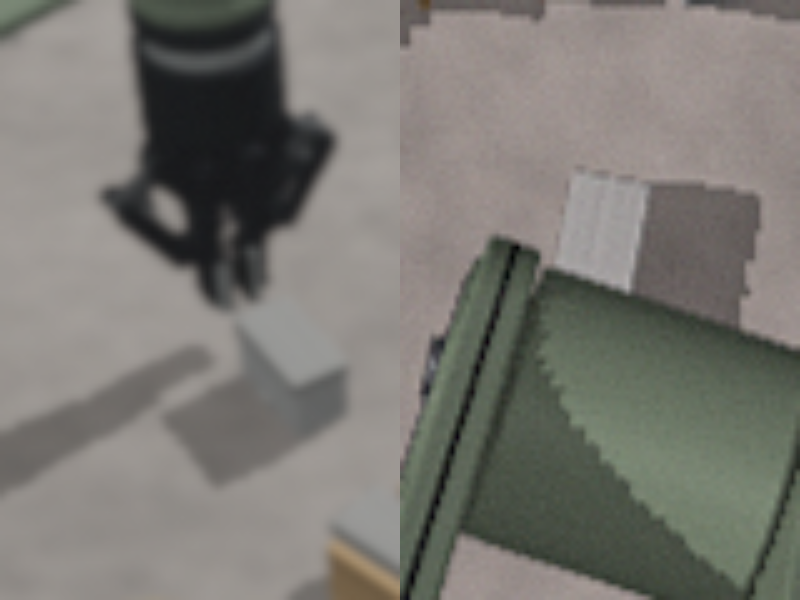

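>>> {"op": "apply_moves", "data": {
  "motion": [
    {"x":0,"y":2,"z":5,"rx":0,"ry":0,"rz":0},
    {"x":0,"y":2,"z":10,"rx":0,"ry":0,"rz":0},
    {"x":0,"y":2,"z":12,"rx":0,"ry":0,"rz":0},
    {"x":0,"y":2,"z":12,"rx":0,"ry":0,"rz":0}
  ]
}}

```text
time_s: 11.85
tcp_pos: [0.4203, -0.0587, -0.0015]
tool_rot: [3.142, -0.001, 2.9]
contact_force: [0.3, -0.3, 0.1]
grip_width: 0.01
gripper_force: 0.0
```

```bash
python3 - <<'E'
from h import *
go(425,-60,-3,np.pi-.24)
im,d=imaging.capture("scene"); w=world("scene",d,np.ones_like(d,bool)); cl=im[d>0].astype(int)
t=np.array(robot.observe()["tcp_pos"])
for b in range(0,80,6):
    F=w[(np.linalg.norm(w[:,:2]-t[:2],axis=1)<.028)&(w[:,2]*1000>=b)&(w[:,2]*1000<b+6)&(cl.mean(1)<85)]
    if len(F): print(b,len(F),F.min(0).round(3),F.max(0).round(3))
E
```

```text
t 11.85 tcp [420.3 -58.7  -1.5] rot [ 3.142e+00 -1.000e-03  2.900e+00] F [ 0.3 -0.3  0.1] -> tool mm [-4.9 -0.1  1.5] deg [ 0.  -0.  -0.1]
12 2 [ 0.412 -0.053  0.014] [ 0.42  -0.05   0.018]
18 3 [ 0.416 -0.055  0.022] [ 0.428 -0.052  0.024]
24 9 [ 0.415 -0.077  0.025] [ 0.429 -0.052  0.03 ]
30 24 [ 0.418 -0.077  0.03 ] [ 0.436 -0.046  0.036]
36 23 [ 0.409 -0.08   0.036] [ 0.436 -0.046  0.042]
42 22 [ 0.413 -0.075  0.042] [ 0.436 -0.047  0.048]
48 23 [ 0.413 -0.08   0.048] [ 0.436 -0.05   0.054]
54 24 [ 0.412 -0.083  0.054] [ 0.438 -0.039  0.06 ]
60 33 [ 0.404 -0.082  0.06 ] [ 0.438 -0.035  0.066]
66 36 [ 0.41  -0.087  0.066] [ 0.438 -0.034  0.072]
72 15 [ 0.408 -0.082  0.072] [ 0.438 -0.045  0.077]
78 25 [ 0.408 -0.081  0.078] [ 0.442 -0.045  0.084]
```

>>> {"op": "apply_moves", "data": {
  "motion": [
    {"x":-6,"y":0,"z":2,"rx":0,"ry":0,"rz":0},
    {"x":-12,"y":0,"z":4,"rx":0,"ry":0,"rz":0},
    {"x":-18,"y":0,"z":4,"rx":0,"ry":0,"rz":0},
    {"x":-23,"y":0,"z":4,"rx":0,"ry":0,"rz":0},
    {"x":-28,"y":0,"z":4,"rx":0,"ry":0,"rz":0}
  ]
}}

```text
time_s: 12.4
tcp_pos: [0.4481, -0.0657, -0.0055]
tool_rot: [3.142, -0.0, 2.9]
contact_force: [-1.4, -0.5, -0.6]
grip_width: 0.01
gripper_force: 0.3
```

```bash
python3 tin.py p5
```

```text
t 12.4 tcp [448.1 -65.7  -5.5] rot [ 3.142 -0.     2.9  ] F [-1.4 -0.5 -0.6] -> tool mm [ 22.3   1.2 -25.4] deg [ 0.  -0.  -0.1]
scene 240 rack centre [-132.6  -18.5] [34. 70.] ang -18.2 xmin/max -165.1 -96.7
top 138 rack centre [-108.7  -23.9] [34.2 18.9] ang 70.2 xmin/max -121.6 -96.3
tip [0.05   0.0502 0.0505 0.051  0.0514]
```

>>> {"op": "apply_moves", "data": {
  "motion": [
    {"x":-7.5,"y":-1.5,"z":0,"rx":0,"ry":0,"rz":-2.1},
    {"x":-15,"y":-3,"z":0,"rx":0,"ry":0,"rz":-4.2},
    {"x":-22.5,"y":-4,"z":0,"rx":0,"ry":0,"rz":-6.4},
    {"x":-30,"y":-4.6,"z":0,"rx":0,"ry":0,"rz":-8.5},
    {"x":-30,"y":-4.6,"z":0,"rx":0,"ry":0,"rz":-8.5}
  ]
}}

```text
time_s: 13.05
tcp_pos: [0.4767, -0.0776, -0.005]
tool_rot: [-3.141, 0.001, 3.048]
contact_force: [0.2, -0.2, 0.2]
grip_width: 0.0101
gripper_force: 0.0
```

```bash
python3 tin.py p6
```

```text
t 13.05 tcp [476.7 -77.6  -5. ] rot [-3.141e+00  1.000e-03  3.048e+00] F [ 0.2 -0.2  0.2] -> tool mm [ 51.4  13.7 -25.1] deg [-0.   0.1  8.4]
scene 261 rack centre [-103.2  -25.4] [36.1 69.4] ang -10.2 xmin/max -137.9 -67.6
top 32 rack centre [-73.8 -27.4] [32.2  9. ] ang 86.1 xmin/max -79.4 -68.5
tip [0.0502 0.0508 0.051  0.0513 0.0514]
```

>>> {"op": "apply_moves", "data": {
  "motion": [
    {"x":-5.7,"y":-1.6,"z":0,"rx":0,"ry":0,"rz":-2.1},
    {"x":-11.3,"y":-3,"z":0,"rx":0,"ry":0,"rz":-4.2},
    {"x":-17,"y":-4.2,"z":0,"rx":0,"ry":0,"rz":-6.4},
    {"x":-22.7,"y":-5,"z":0,"rx":0,"ry":0,"rz":-8.5},
    {"x":-22.7,"y":-5,"z":0,"rx":0,"ry":0,"rz":-8.5}
  ]
}}

```text
time_s: 13.7
tcp_pos: [0.4981, -0.0843, -0.0053]
tool_rot: [-3.141, 0.0, -3.087]
contact_force: [-0.1, 0.3, -0.1]
grip_width: 0.0103
gripper_force: 0.0
```

```bash
python3 tin.py p7; python3 - <<'E'
import cv2
cv2.imwrite("pics/p7c.png",cv2.resize(cv2.imread("pics/p7_scene.png")[150:270,190:350],None,fx=5,fy=5))
E
```

```text
t 13.7 tcp [498.1 -84.3  -5.3] rot [-3.141  0.    -3.087] F [-0.1  0.3 -0.1] -> tool mm [ 69.8  29.  -25.3] deg [-0.   0.  16.9]
scene 269 rack centre [-81.6 -27. ] [70.4 35.8] ang 0.4 xmin/max -116.7 -46.4
top few 3
tip [0.05   0.0506 0.0508 0.051  0.0512]
```

View pics/p7c.png

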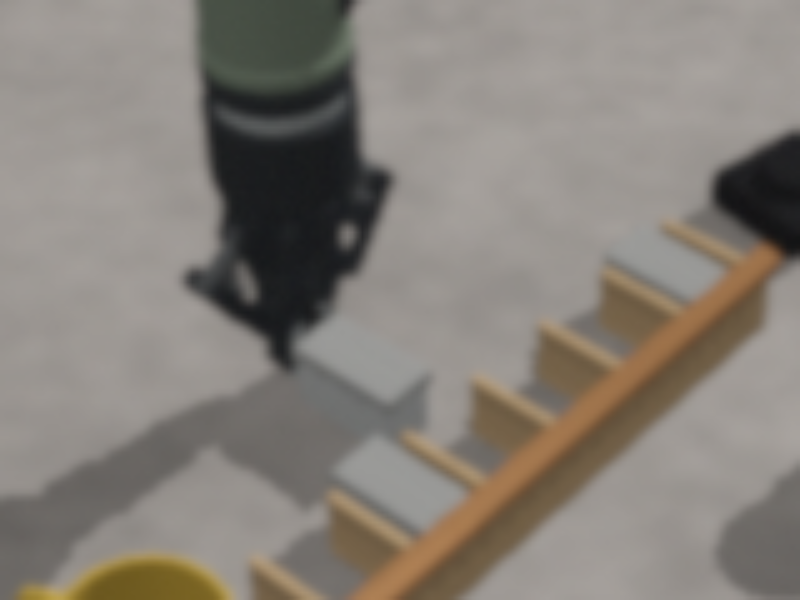

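>>> {"op": "apply_moves", "data": {
  "motion": [
    {"x":-8,"y":0,"z":0,"rx":0,"ry":0,"rz":0},
    {"x":-16,"y":0,"z":0,"rx":0,"ry":0,"rz":0},
    {"x":-24,"y":0,"z":0,"rx":0,"ry":0,"rz":0},
    {"x":-32,"y":0,"z":0,"rx":0,"ry":0,"rz":0},
    {"x":-40,"y":0,"z":0,"rx":0,"ry":0,"rz":0}
  ]
}}

```text
time_s: 14.35
tcp_pos: [0.5385, -0.0821, -0.0053]
tool_rot: [-3.142, -0.0, -3.086]
contact_force: [-2.7, -0.4, 1.4]
grip_width: 0.0101
gripper_force: 1.0
```

```bash
python3 tin.py p8
```

```text
t 14.35 tcp [538.5 -82.1  -5.3] rot [-3.142 -0.    -3.086] F [-2.7 -0.4  1.4] -> tool mm [110.3  29.  -25.2] deg [-0.  -0.  16.9]
scene 292 rack centre [-42.4 -28.3] [37.4 70.8] ang -1.7 xmin/max -78.1 -7.3
top few 1
tip [0.0501 0.0505 0.0511 0.0517 0.0522]
```

>>> {"op": "apply_moves", "data": {
  "motion": [
    {"x":-7,"y":0,"z":0,"rx":0,"ry":0,"rz":0},
    {"x":-14,"y":0,"z":0,"rx":0,"ry":0,"rz":0},
    {"x":-21,"y":0,"z":0,"rx":0,"ry":0,"rz":0},
    {"x":-28,"y":0,"z":0,"rx":0,"ry":0,"rz":0},
    {"x":-32,"y":0,"z":0,"rx":0,"ry":0,"rz":0}
  ]
}}

```text
time_s: 15.0
tcp_pos: [0.5707, -0.0804, -0.0052]
tool_rot: [-3.141, 0.0, -3.086]
contact_force: [-1.5, -0.4, 1.1]
grip_width: 0.0098
gripper_force: 0.9
```

```bash
python3 tin.py p9
```

```text
t 15.0 tcp [570.7 -80.4  -5.2] rot [-3.141  0.    -3.086] F [-1.5 -0.4  1.1] -> tool mm [142.5  29.1 -25.3] deg [-0.   0.  16.9]
scene 269 rack centre [-13.3 -28.4] [35.4 67.1] ang -1.6 xmin/max -46.4 20.5
top few 0
tip [0.0501 0.0505 0.0514 0.0518 0.0519]
```

>>> {"op": "apply_moves", "data": {
  "motion": [
    {"x":-2,"y":0,"z":0,"rx":0,"ry":0,"rz":0},
    {"x":-4,"y":0,"z":0,"rx":0,"ry":0,"rz":0},
    {"x":-4,"y":0,"z":0,"rx":0,"ry":0,"rz":0}
  ]
}}

```text
time_s: 15.45
tcp_pos: [0.5739, -0.0801, -0.0053]
tool_rot: [-3.142, 0.0, -3.087]
contact_force: [-1.0, 0.5, 0.4]
grip_width: 0.0102
gripper_force: 0.1
```

>>> {"op": "apply_moves", "data": {
  "motion": [
    {"x":-1,"y":0,"z":0,"rx":0,"ry":0,"rz":0},
    {"x":-2,"y":0,"z":0,"rx":0,"ry":0,"rz":0},
    {"x":-2,"y":0,"z":0,"rx":0,"ry":0,"rz":0}
  ]
}}

```text
time_s: 15.75
tcp_pos: [0.576, -0.08, -0.0053]
tool_rot: [-3.142, 0.0, -3.087]
contact_force: [0.1, 0.3, 0.3]
grip_width: 0.01
gripper_force: 0.2
```

>>> {"op": "apply_moves", "data": {
  "motion": [
    {"x":-1,"y":0,"z":0,"rx":0,"ry":0,"rz":0},
    {"x":-2,"y":0,"z":0,"rx":0,"ry":0,"rz":0},
    {"x":-2,"y":0,"z":0,"rx":0,"ry":0,"rz":0}
  ]
}}

```text
time_s: 16.05
tcp_pos: [0.5763, -0.0799, -0.0054]
tool_rot: [3.141, -0.004, -3.086]
contact_force: [-4.6, -0.7, 3.9]
grip_width: 0.0097
gripper_force: 2.9
```

>>> {"op": "apply_moves", "data": {
  "motion": [
    {"x":-1,"y":0,"z":0,"rx":0,"ry":0,"rz":0},
    {"x":-2,"y":0,"z":0,"rx":0,"ry":0,"rz":0},
    {"x":-2,"y":0,"z":0,"rx":0,"ry":0,"rz":0}
  ]
}}

```text
time_s: 16.35
tcp_pos: [0.5761, -0.0799, -0.0054]
tool_rot: [3.141, -0.008, -3.086]
contact_force: [-10.9, -1.5, 9.0]
grip_width: 0.0103
gripper_force: 5.7
```

>>> {"op": "apply_moves", "data": {
  "motion": [
    {"x":10,"y":0,"z":0,"rx":0,"ry":0,"rz":0},
    {"x":30,"y":0,"z":0,"rx":0,"ry":0,"rz":0},
    {"x":60,"y":0,"z":0,"rx":0,"ry":0,"rz":0},
    {"x":100,"y":0,"z":-30,"rx":0,"ry":0,"rz":0},
    {"x":140,"y":0,"z":-60,"rx":0,"ry":0,"rz":0}
  ]
}}

```text
time_s: 16.85
tcp_pos: [0.4382, -0.0871, 0.0542]
tool_rot: [3.141, -0.001, -3.086]
contact_force: [2.0, -0.3, 0.8]
grip_width: 0.0103
gripper_force: 0.0
```

>>> {"op": "apply_moves", "data": {
  "motion": [
    {"x":10,"y":40,"z":-20,"rx":0,"ry":0,"rz":0},
    {"x":10,"y":80,"z":-40,"rx":0,"ry":0,"rz":0},
    {"x":10,"y":120,"z":-60,"rx":0,"ry":0,"rz":0},
    {"x":10,"y":160,"z":-60,"rx":0,"ry":0,"rz":0},
    {"x":10,"y":160,"z":-60,"rx":0,"ry":0,"rz":0}
  ]
}}

```text
time_s: 17.35
tcp_pos: [0.4216, 0.0755, 0.1158]
tool_rot: [3.14, 0.004, -3.081]
contact_force: [0.6, -0.9, -0.3]
grip_width: 0.0103
gripper_force: 0.0
```

```bash
python3 tin.py p10; python3 - <<'E'
import cv2,numpy as np
a=[cv2.resize(cv2.imread(f"pics/p10_{c}.png")[v-60:v+60,u-80:u+80],(400,300)) for c,u,v in(("scene",280,230),("top",290,195))]
cv2.imwrite("pics/p10c.png",np.hstack(a))
E
```

```text
t 17.35 tcp [421.6  75.5 115.8] rot [ 3.14   0.004 -3.081] F [ 0.6 -0.9 -0.3] -> tool mm [   3.4 -135.    95.6] deg [ 0.1  0.2 17.2]
scene 237 rack centre [ -8.6 -28.9] [35.9 55.8] ang -1.1 xmin/max -36.6 19.5
top 439 rack centre [ -5.2 -26.3] [61.5 34.1] ang 0.1 xmin/max -36.0 25.5
tip [0.1298 0.13   0.1304 0.1318 0.1319]
```

View pics/p10c.png

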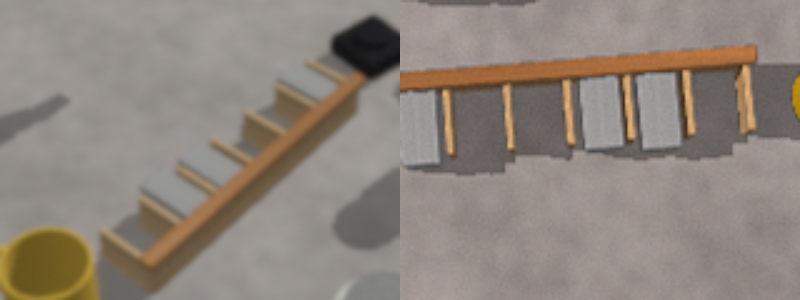

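The tin (right half, about (602,113)) sits square in the third gap. Its rear face is at rack x = -36, so it is fully home, and the neighbouring stored tin is in place. The gripper is clear.

```bash
python3 -c "
from workcell import robot
print(robot.finish_job())"
```

```text
the job is handed in; nothing more can be done
None
```

The job is handed in, with no verdict returned: the closed fingertips were run along the rail from the first gap to the third, and the last pictures show the loose tin pushed fully home in that gap and the gripper clear; I did not re-measure the other objects at the end.

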